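Touch check of one forearm sensor

TASK

Check the blue touch sensor on the practice forearm: push its cap gently down with the fingertips until it clearly gives, hold it down for a second and let go; then press in the green button on the tester to log the check, and withdraw clear of everything. Do not touch the yellow and red sensors, do not press the orange button, and leave the sensors, the forearm and the things around it where they are, nothing picked up.

Things in the scene. Friction and masses are not known exactly. Their poses are not given: they have to be found in the camera images.
- blue_base: loose blue touch sensor (60 g): round grey housing 40 mm across, 12 mm high, with a round blue cap 24 mm across standing 12 mm proud of it (24 mm in all). Origin at the centre of its underside, z up. Rests unfastened on the white rail of the practice forearm; the three sensors stand in a row 65 mm apart, in any order.
- blue_top (a point): centre of the top face of the blue cap, 24 mm above the underside of its housing, about 118 mm above the desk
- blue (a joint): the blue sensor's cap: travel in m, 0 up, 0.008 fully down; it springs back. About 2.4 N starts it moving, about 8 N bottoms it (roughly 0.7 N per mm).
- yellow_base: loose yellow touch sensor (60 g): round grey housing 40 mm across, 12 mm high, with a round yellow cap 24 mm across standing 12 mm proud of it (24 mm in all). Origin at the centre of its underside, z up. Rests unfastened on the white rail of the practice forearm; the three sensors stand in a row 65 mm apart, in any order.
- yellow_top (a point): centre of the top face of the yellow cap, 24 mm above the underside of its housing, about 118 mm above the desk
- yellow (a joint): the yellow sensor's cap: travel in m, 0 up, 0.008 fully down; it springs back. About 2.4 N starts it moving, about 8 N bottoms it (roughly 0.7 N per mm).
- red_base: loose red touch sensor (60 g): round grey housing 40 mm across, 12 mm high, with a round red cap 24 mm across standing 12 mm proud of it (24 mm in all). Origin at the centre of its underside, z up. Rests unfastened on the white rail of the practice forearm; the three sensors stand in a row 65 mm apart, in any order.
- red_top (a point): centre of the top face of the red cap, 24 mm above the underside of its housing, about 118 mm above the desk
- red (a joint): the red sensor's cap: travel in m, 0 up, 0.008 fully down; it springs back. About 2.4 N starts it moving, about 8 N bottoms it (roughly 0.7 N per mm).
- forearm: loose skin-coloured practice forearm (1.5 kg) lying on two grey feet, 360 mm long along its y axis with the fist at -y, 82 mm wide, about 94 mm high; a flat white rail on top (50 by 210 mm along y, top 94 mm above the desk) carries the sensors. Origin at the centre of the underside, on the desk.
- tester: fixed beige bench tester, 160 (x) by 220 (y) by 70 mm high, pale blue display on its top towards +x, two buttons on its top towards -x (one at y +55 mm, one at y -55 mm, in either order). Origin at the centre of the underside, on the desk.
- green_top (a point): centre of the top face of the green button on the tester, about 92 mm above the desk; the button is 26 mm across in a black collar 42 mm across and stands 10 mm above the collar
- green (a joint): the green button: travel in m, 0 up, 0.006 fully down; sprung, about 1.5 N starts it moving and 5 N takes it fully down (roughly 0.6 N per mm)
- orange_top (a point): centre of the top face of the orange button on the tester, about 92 mm above the desk; the button is 26 mm across in a black collar 42 mm across and stands 10 mm above the collar
- orange (a joint): the orange button: travel in m, 0 up, 0.006 fully down; sprung, about 1.5 N starts it moving and 5 N takes it fully down (roughly 0.6 N per mm)
- green_base: the green button's fixed black collar, 42 mm across and 12 mm high, on the tester's top; origin at the centre of its underside, 70 mm above the desk; it carries the button
- gel: loose upright white gel bottle with a black cap, 48 mm across, 130 mm high, 0.2 kg; origin at the centre of its underside. Stands on the far side of the forearm.
- handset: loose black response handset lying flat, 34 (x) by 110 (y) by 24 mm high; origin at the centre of its underside. On the far side of the forearm.
- hammer: loose reflex hammer lying flat on the near side of the forearm, 170 mm long along its y axis, rubber head (60 by 30 by 22 mm) at +y, steel handle; origin under the middle of its length

How it is judged (in metres and radians):
On the way, in this order (a step that is already met when the one before it is completed fails the run):
1. the blue cap is held down at least 2 mm by the fingers for 0.8 s (value of joint blue above 0.002 m and contact force between the fingers and blue_base above 0.5 N), for 0.8 s.
2. the green button is pressed in at least 3.5 mm by the fingers, with the blue cap let go (value of joint green above 0.0035 m and contact force between the fingers and green_base above 0.5 N and value of joint blue below 0.001 m), for 0.05 s.
At the end, for the whole second after the job is handed in: After the touch and the log press, all caps and buttons are up again (within 1 mm); sensors, forearm, bottle, handset and hammer are each within 15 mm of where they started, sensors and bottle upright, at rest (distance of each of blue_base, yellow_base, red_base, forearm, gel, handset, hammer from where it was at the start of the episode below 0.015 m and angle between each of blue_base, yellow_base, red_base's own z axis and vertical below 0.15 rad and value of joint each of blue, yellow, red, green, orange below 0.001 m and linear speed of each of blue_base, yellow_base, red_base, forearm below 0.02 m/s and angle between gel's own z axis and vertical below 0.2 rad).
It fails at once if the yellow or the red sensor is touched (contact force between any of the fingers, the arm and yellow_base above 0.3 N or contact force between any of the fingers, the arm and red_base above 0.3 N).
It fails at once if the orange button is pressed (value of joint orange above 0.0015 m).
It fails at once if the blue sensor is pushed hard (over 20 N) (contact force between any of the fingers, the arm and blue_base above 20 N).
It fails at once if a sensor or the forearm is shifted by more than 15 mm, lifted, or a sensor tipped (distance of any of blue_base, yellow_base, red_base, forearm from where it was at the start of the episode above 0.015 m or angle between any of blue_base, yellow_base, red_base's own z axis and vertical above 0.3 rad or z of blue_base in the frame of forearm above 0.102 m).
It fails at once if the bottle, the handset or the hammer is moved by more than 15 mm or the bottle tipped (distance of any of gel, handset, hammer from where it was at the start of the episode above 0.015 m or angle between gel's own z axis and vertical above 0.3 rad).
It also fails if it takes over 48 s, if anything falls off the work surface, if the arm or the gripper's body presses on something with over 40 N, if the wrist force passes 120 N, or if a joint passes its speed limit or range.

ROBOT

A 6-joint arm with a two-finger parallel gripper is mounted at the origin on the work surface. World frame = base frame: x ahead of the robot, y to its left, z up, the work surface at z = 0. Lengths are in mm, angles in rad, forces in N, time in s.
With the tool pointing down it reaches from about 350 to 975 mm from the base axis. Payload 7.1 kg.
Tool frame: the origin (TCP) lies midway between the tips of the shut fingers; the grasp point (between the pads) lies ctrl.grip_point_offset behind it (ctrl.grip_point_offset is the distance from the TCP to the grasp point, in mm); z points along the fingers, y is the line along which they close (so a half turn about z gives the same grasp; the last joint's range is limited). The gripper opens to 88 mm and grips with 3 to 60 N. Pads are 20 mm wide; open, the fingers measure 115 mm over their backs; the gripper's body (75 mm by 178 mm) begins 61 mm behind the grasp point.
Start: joints at [1.172, 0.423, 1.63, -0, 1.089, -0.019], TCP at [231.677, 580.457, 222.675] pointing down, gripper open.
Joint ranges: [-3, 3], [-0.9, 2.11], [0.09, 2.58], [-1.31, 4.45], [0.11, 2.69], [-2.54, 2.54]. Speed limits (rad/s): [2.39, 2.39, 3.01, 3.14, 3.14, 3.14].

INTERFACE

Orientations are given as a rotation vector (axis times angle).
In Python, from workcell import ctrl, get_image, close_job, finder gives the robot as it stands.
- The arm moves only by the tool servo_tool, never from a script. Its argument "deltas" is a list of rows, each a list of 2 entries, a list of its own where there are three numbers: the shift along the tool's x, y, z in mm, then the turn, a rotation vector about the tool's x, y, z in rad. A call has 1 to 5 rows; each row is the pose to reach, as a shift and turn from the pose commanded when the call began, along the tool's axes at that moment; what a row does not reach only later rows make up. A row lasts 1/12 s, in which the tool goes at most 41.7 mm and 7.16 degrees, less where a joint would pass 70% of its speed; a pose out of reach is approached as far as the arm can. A call with a gripper value outside its range is refused whole. "grip" is the closure, from -1 (fully open) to 1 (shut), so that 0 is half open, set as the call begins (left out, the last holds). The fingers move at their own pace and stop on an object; the grip force is fixed at half the most. Time passes only in rows, so rows that repeat a pose let the fingers close. It gives the time, the measured TCP pose, the force, the opening and the grip force at its end, in the units of the state.
- ctrl.get_obs(): the state, without advancing time (a new reading comes with each control period).
- get_image(name): name is "scene" or "top" or "wrist"; returns a dict with "frame" (420x560x3 uint8, blue, green, red), "depth" (420x560 float32, mm along the optical axis (not along the pixel's ray), 0 where there is no reading), "K" (3x3 intrinsics, pixels), "pose" (4x4, takes a point from camera to world coordinates). Camera axes: x right, y down, z forward; pixel columns grow to the right and rows downward; lengths in mm; the calibration is good to about 2 mm. The wrist camera is an equidistant fisheye: a pixel r from the principal point sees the ray r / f radians off the axis. A picture is of the moment at which its call begins.
- close_job(): hands the job in; it is judged then, once.
Trained networks look in a picture, given as the dict that the camera call returned (one of the last four; its "shot" number tells which), for a name from the list of things; names that differ only in an ending like _2 or _b are one class to them, and where a whole thing is asked for, a point or a joint stands for the part that bears it (a point fixed in the world has none). Each returns a list of dicts, best first, with "score" (0 to 1); they miss things now and then, are a little off and sometimes report something else, mostly with a low value. They report only what shows in the picture. A call takes as long as a camera call.
- finder.search_frame(query, picture): "rect" ([centre column, centre row, width, height] as shares, 0 to 1, of the picture: columns of its width, rows of its height, round what is visible of it).
- finder.silhouettes(query, picture): "mask" (420x560 bool, what is visible of it) and "rect" ([centre column, centre row, width, height] as shares, 0 to 1, of the picture: columns of its width, rows of its height, round what is visible of it).
The state is a dict: "t": time; "qpos": joint angles; "qvel": joint speeds; "joint_torque": joint torques, N m; "ee_pos": TCP position; "orientation": TCP orientation; "ft_force": force on the tool from outside, world axes, zero at the start; "moment": the same for the moment, N m; "width": finger opening in mm; "grasp_force": force on a finger pad.
Only numpy, scipy, OpenCV 4.12 (cv2) and the standard library are available. Lean on these libraries where they do the work, as an engineer would, in place of code of your own. Each camera call takes 0.05 s, during which the arm holds its last target. There are 200 camera calls.

## Working session

There is one attempt and no reset: what is moved stays moved. The work goes in short steps, Python scripts to look and compute and a tool call to move; the robot and the scene stay as the last step left them, time stands still between calls to the robot, and variables do not carry over. Pictures are saved under pics/ and viewed, at most 10 in all, crops included, and the job is handed in when it is done.

Besides the shell and the picture viewer there is one more tool, called after "Emit:" as name(argument=value, ...), one argument or row to a line, values as JSON. servo_tool: Moves the arm, as the interface text tells. Its arguments: {"type":"object","properties":{"deltas":{"type":"array","items":{"type":"array"}},"grip":{"type":"number"}},"required":["deltas"]}

```bash
mkdir -p pics; cat > h.py <<'E'
import numpy as np, cv2
from workcell import ctrl, get_image, close_job, finder
def pts(im,mask):
    v,u=np.nonzero(mask&(im["depth"]>0)); d=im["depth"][v,u]; K=im["K"]
    c=np.c_[(u-K[0,2])/K[0,0]*d,(v-K[1,2])/K[1,1]*d,d]
    return c@im["pose"][:3,:3].T+im["pose"][:3,3]
E
python3 - <<'E'
from h import *
for n in ("scene","top"):
    im=get_image(n); cv2.imwrite(f"pics/{n}.png",im["frame"])
    for q in ("blue_top","yellow_top","red_top","green_top","orange_top","gel","forearm","tester","hammer","handset"):
        for r in finder.silhouettes(q,im)[:2]:
            p=pts(im,r["mask"])
            if len(p)<5: continue
            t=p[p[:,2]>np.percentile(p[:,2],90)-4]
            print(n,q,round(r["score"],2),np.round(np.array(r["rect"])*[560,420,560,420]),"med",np.median(p,0).round(),"top",np.median(t,0).round(), "lo",np.percentile(p,2,axis=0).round(),"hi",np.percentile(p,98,axis=0).round())
o=ctrl.get_obs();print(o, ctrl.grip_point_offset)
E
```

```text
scene blue_top 0.45 [351. 211.   6.  15.] med [496. 128. 117.] top [494. 128. 118.] lo [483. 118. 106.] hi [503. 139. 121.]
scene yellow_top 0.46 [385. 218.  19.  10.] med [503. 193. 116.] top [502. 193. 118.] lo [403. 182.   1.] hi [513. 213. 121.]
scene red_top 0.44 [214. 188.  11.  12.] med [ 447. -186.   92.] top [ 445. -186.   93.] lo [ 434. -196.   82.] hi [ 456. -175.   96.]
scene red_top 0.39 [324. 208.   7.  17.] med [491.  64. 117.] top [489.  64. 118.] lo [478.  53. 108.] hi [499.  74. 121.]
scene green_top 0.46 [352. 216.  20.  19.] med [499. 127. 107.] top [493. 128. 118.] lo [477. 110.  96.] hi [512. 146. 120.]
scene green_top 0.39 [167. 184.  13.  11.] med [ 441. -294.   92.] top [ 439. -294.   93.] lo [ 427. -306.   84.] hi [ 451. -284.   96.]
scene orange_top 0.62 [217. 188.  10.  13.] med [ 446. -185.   92.] top [ 444. -186.   93.] lo [ 432. -196.   82.] hi [ 456. -174.   96.]
scene gel 0.83 [299. 265.  21.  41.] med [615.  22.  81.] top [604.  23. 130.] lo [594.   0.   7.] hi [625.  44. 132.]
scene forearm 0.86 [348. 229. 162.  63.] med [517. 132.  76.] top [504. 1
[... 2329 characters left out ...]
: array([ 1.17198330e+00,  4.23126932e-01,  1.62991711e+00, -3.68626375e-05,
        1.08859736e+00, -1.89967057e-02]), 'qvel': array([ 9.19161235e-04,  4.97933791e-04,  2.78060732e-05,  3.41482968e-04,
        7.99293462e-04, -5.09085870e-04]), 'joint_torque': array([-1.11450805e-03, -5.44592643e+01, -2.74046409e+01,  6.44505629e-02,
        1.67556689e-02,  2.86034083e-05]), 'ee_pos': array([231.69128211, 580.43842305, 222.65149728]), 'orientation': array([ 5.93003900e-01,  3.08509539e+00, -8.55478799e-05]), 'ft_force': array([ 0.93859705,  0.72195871, -0.44487054]), 'moment': array([-0.04317961,  0.00100751, -0.02345001]), 'grasp_force': 0.0, 'width': 87.86261153902251} 18.700000000000003
```

```bash
python3 - <<'E'
import cv2,numpy as np
a=cv2.imread("pics/top.png")[150:320,100:460]
cv2.imwrite("pics/topc.png",cv2.resize(a,None,fx=2.2,fy=2.2,interpolation=cv2.INTER_CUBIC))
from scipy.spatial.transform import Rotation as R
print(R.from_rotvec([.593,3.0851,0]).as_matrix().round(3))
E
```

```text
[[-0.929  0.371  0.   ]
 [ 0.371  0.929 -0.   ]
 [-0.     0.    -1.   ]]
```

View pics/topc.png

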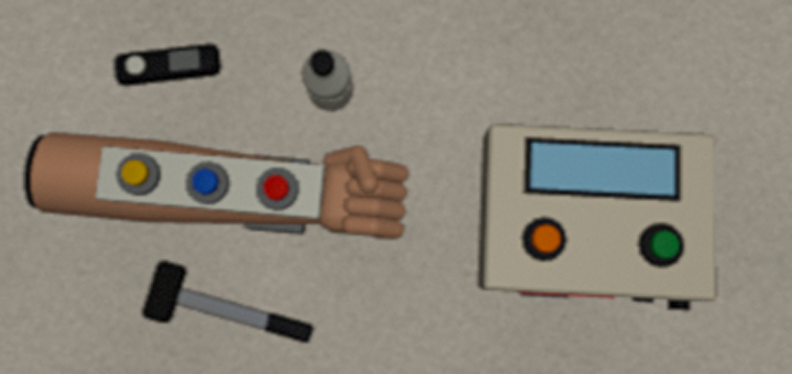

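The crop shows yellow at (135,172), blue at (205,182), red at (276,188), orange at (545,238) and green at (661,244). That puts the blue cap at about (493.5,129,118) and green at (438.5,-293,93), both matching the heights given. I'll shut the fingers and travel high.

Emit:
servo_tool(
  deltas=[
    [[-20,-16,0],[0,0,0]],
    [[-48,-38,0],[0,0,0]],
    [[-76,-60,0],[0,0,0]],
    [[-105,-82,0],[0,0,0]],
    [[-133,-104,0],[0,0,0]],
  ],
  grip=1,
)

```text
t: 1.52
ee_pos: [317.1, 433.2, 222.7]
orientation: [0.592, 3.085, 0.0]
ft_force: [0.4, 0.5, 0.7]
width: 58.1
grasp_force: 0.0
```

Emit:
servo_tool(
  deltas=[
    [[-28,-22,0],[0,0,0]],
    [[-56,-44,0],[0,0,0]],
    [[-84,-66,0],[0,0,0]],
    [[-112,-88,0],[0,0,0]],
    [[-140,-110,0],[0,0,0]],
  ],
)

```text
t: 1.93
ee_pos: [406.5, 279.0, 222.9]
orientation: [0.593, 3.085, 0.001]
ft_force: [1.3, 0.6, -0.1]
width: 24.8
grasp_force: 0.0
```

Emit:
servo_tool(
  deltas=[
    [[-28,-22,0],[0,0,0]],
    [[-56,-44,0],[0,0,0]],
    [[-84,-66,0],[0,0,0]],
    [[-112,-88,0],[0,0,0]],
    [[-137,-108,0],[0,0,0]],
  ],
)

```text
t: 2.35
ee_pos: [494.0, 127.5, 223.0]
orientation: [0.593, 3.084, 0.0]
ft_force: [0.5, 0.3, 0.1]
width: 0.6
grasp_force: 0.0
```

Emit:
servo_tool(
  deltas=[
    [[0,0,20],[0,0,0]],
    [[0,0,40],[0,0,0]],
    [[0,0,55],[0,0,0]],
    [[0,0,55],[0,0,0]],
    [[0,0,55],[0,0,0]],
  ],
)

```text
t: 2.77
ee_pos: [492.7, 129.2, 167.3]
orientation: [-0.593, -3.084, 0.001]
ft_force: [-0.1, 0.2, 0.1]
width: 0.7
grasp_force: 0.0
```

```bash
python3 - <<'E'
from h import *
im=get_image("wrist"); cv2.imwrite("pics/w1.png",im["frame"])
im=get_image("scene"); cv2.imwrite("pics/s2.png",cv2.resize(im["frame"][130:290,230:460],None,fx=3.4,fy=3.4,interpolation=cv2.INTER_CUBIC))
for n in("scene","top"):
    im=get_image(n);h=cv2.cvtColor(im["frame"],cv2.COLOR_BGR2HSV)
    m=(h[...,0]>100)&(h[...,0]<128)&(h[...,1]>140)
    p=pts(im,m);p=p[(p[:,2]>114)&(p[:,2]<124)&(abs(p[:,1]-129)<20)];
    if len(p): print(n,len(p),p.min(0),p.max(0),(p.min(0)+p.max(0))/2)
print(ctrl.get_obs()["ee_pos"])
E
```

```text
scene 68 [484.15439872 117.26214634 114.41711148] [504.50231041 137.17639189 121.86783962] [494.32835457 127.21926911 118.14247555]
top 6 [484.91780008 119.04682378 115.1864185 ] [492.77278711 123.14814252 119.31195277] [488.84529359 121.09748315 117.24918564]
[493.80588475 129.78661787 168.81754055]
```

View pics/w1.png

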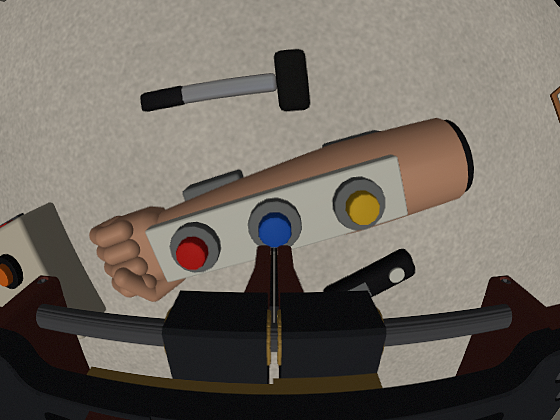

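View pics/s2.png

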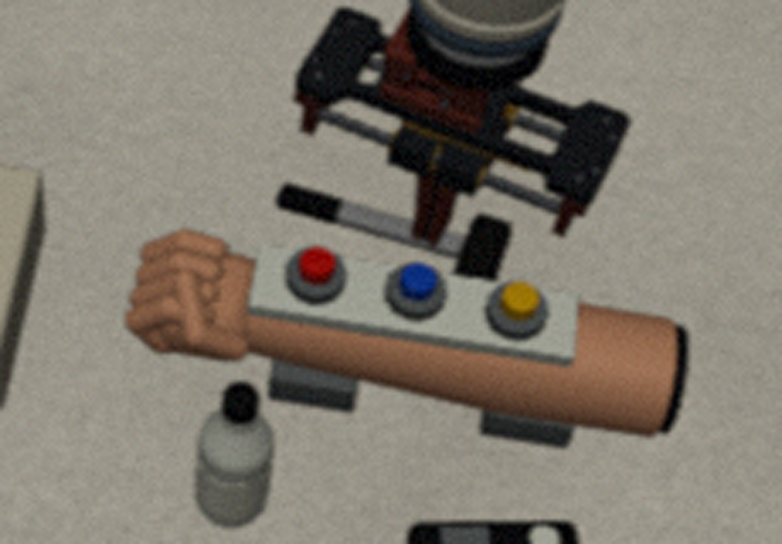

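The wrist view shows the closed fingertips at (274,250), lined up with the blue cap at (274,230). Yellow (363,208) and red (191,253) are well clear. Descending now.

Emit:
servo_tool(
  deltas=[
    [[0,0,15],[0,0,0]],
    [[0,0,30],[0,0,0]],
    [[0,0,40],[0,0,0]],
    [[0,0,43],[0,0,0]],
    [[0,0,43],[0,0,0]],
  ],
)

```text
t: 3.38
ee_pos: [492.8, 129.4, 124.4]
orientation: [-0.593, -3.084, 0.001]
ft_force: [-0.8, 0.1, -0.1]
width: 0.7
grasp_force: 0.0
```

Emit:
servo_tool(
  deltas=[
    [[0,0,2],[0,0,0]],
    [[0,0,4],[0,0,0]],
    [[0,0,6],[0,0,0]],
    [[0,0,7],[0,0,0]],
    [[0,0,7],[0,0,0]],
  ],
)

```text
t: 3.8
ee_pos: [493.4, 129.5, 117.9]
orientation: [0.593, 3.084, 0.0]
ft_force: [0.8, -0.2, 2.6]
width: 0.6
grasp_force: 1.3
```

Contact (2.6 N at z≈118). Pressing in small steps.

Emit:
servo_tool(
  deltas=[
    [[0,0,1],[0,0,0]],
    [[0,0,2],[0,0,0]],
    [[0,0,3],[0,0,0]],
    [[0,0,4],[0,0,0]],
    [[0,0,4],[0,0,0]],
  ],
)

```text
t: 4.22
ee_pos: [493.4, 129.5, 113.8]
orientation: [0.593, 3.085, 0.0]
ft_force: [-0.6, -0.0, 5.8]
width: 0.6
grasp_force: 2.7
```

Emit:
servo_tool(
  deltas=[
    [[0,0,0],[0,0,0]],
    [[0,0,0],[0,0,0]],
    [[0,0,0],[0,0,0]],
    [[0,0,0],[0,0,0]],
    [[0,0,0],[0,0,0]],
  ],
)

```text
t: 4.63
ee_pos: [493.4, 129.5, 113.9]
orientation: [0.593, 3.084, 0.0]
ft_force: [-0.5, -0.0, 5.7]
width: 0.5
grasp_force: 2.7
```

Emit:
servo_tool(
  deltas=[
    [[0,0,0],[0,0,0]],
    [[0,0,0],[0,0,0]],
    [[0,0,0],[0,0,0]],
    [[0,0,0],[0,0,0]],
    [[0,0,0],[0,0,0]],
  ],
)

```text
t: 5.05
ee_pos: [493.4, 129.5, 113.9]
orientation: [0.593, 3.085, 0.0]
ft_force: [0.2, 0.3, 5.4]
width: 0.2
grasp_force: 2.7
```

Emit:
servo_tool(
  deltas=[
    [[0,0,0],[0,0,0]],
    [[0,0,0],[0,0,0]],
    [[0,0,0],[0,0,0]],
    [[0,0,0],[0,0,0]],
    [[0,0,0],[0,0,0]],
  ],
)

```text
t: 5.47
ee_pos: [493.4, 129.5, 113.9]
orientation: [0.593, 3.084, 0.0]
ft_force: [-0.4, 1.1, 4.8]
width: 0.5
grasp_force: 2.7
```

Emit:
servo_tool(
  deltas=[
    [[0,0,-2],[0,0,0]],
    [[0,0,-5],[0,0,0]],
    [[0,0,-10],[0,0,0]],
    [[0,0,-25],[0,0,0]],
    [[0,0,-50],[0,0,0]],
  ],
)

```text
t: 5.88
ee_pos: [490.9, 128.9, 162.2]
orientation: [-0.592, -3.08, 0.004]
ft_force: [-0.3, 0.9, 1.0]
width: 0.5
grasp_force: 0.0
```

Emit:
servo_tool(
  deltas=[
    [[0,0,-25],[0,0,0]],
    [[0,0,-47],[0,0,0]],
    [[0,0,-47],[0,0,0]],
    [[0,0,-47],[0,0,0]],
    [[0,0,-47],[0,0,0]],
  ],
)

```text
t: 6.3
ee_pos: [492.3, 129.2, 210.0]
orientation: [-0.593, -3.084, 0.001]
ft_force: [-0.1, -0.2, -0.1]
width: 0.5
grasp_force: 0.0
```

Emit:
servo_tool(
  deltas=[
    [[-5,-20,0],[0,0,0]],
    [[-12,-48,0],[0,0,0]],
    [[-20,-76,0],[0,0,0]],
    [[-27,-105,0],[0,0,0]],
    [[-35,-135,0],[0,0,0]],
  ],
)

```text
t: 6.72
ee_pos: [474.0, -9.9, 209.1]
orientation: [-0.591, -3.082, 0.001]
ft_force: [0.9, -0.1, -0.2]
width: 0.7
grasp_force: 0.0
```

Emit:
servo_tool(
  deltas=[
    [[-7,-29,0],[0,0,0]],
    [[-15,-58,0],[0,0,0]],
    [[-22,-87,0],[0,0,0]],
    [[-29,-115,0],[0,0,0]],
    [[-36,-140,0],[0,0,0]],
  ],
)

```text
t: 7.13
ee_pos: [455.4, -153.6, 209.1]
orientation: [-0.593, -3.082, -0.001]
ft_force: [0.4, 0.5, -0.8]
width: 0.8
grasp_force: 0.0
```

Emit:
servo_tool(
  deltas=[
    [[-7,-29,0],[0,0,0]],
    [[-15,-58,0],[0,0,0]],
    [[-22,-87,0],[0,0,0]],
    [[-29,-115,0],[0,0,0]],
    [[-35,-138,0],[0,0,0]],
  ],
)

```text
t: 7.55
ee_pos: [437.0, -294.7, 208.9]
orientation: [-0.593, -3.082, -0.002]
ft_force: [0.1, 0.8, 0.1]
width: 0.2
grasp_force: 0.0
```

Emit:
servo_tool(
  deltas=[
    [[0,0,20],[0,0,0]],
    [[0,0,40],[0,0,0]],
    [[0,0,60],[0,0,0]],
    [[0,0,70],[0,0,0]],
    [[0,0,70],[0,0,0]],
  ],
)

```text
t: 7.97
ee_pos: [436.3, -292.0, 137.4]
orientation: [-0.592, -3.079, -0.004]
ft_force: [-0.8, 0.0, 0.1]
width: 0.8
grasp_force: 0.0
```

```bash
python3 - <<'E'
from h import *
im=get_image("wrist"); cv2.imwrite("pics/w2.png",im["frame"])
im=get_image("scene")
for q in ("blue_top","yellow_top","red_top","green_top","orange_top"):
    for r in finder.silhouettes(q,im)[:2]:
        p=pts(im,r["mask"])
        if len(p): print(q,round(r["score"],2),np.median(p,0).round(1))
print(ctrl.get_obs()["ee_pos"],ctrl.get_obs()["qpos"])
E
```

```text
blue_top 0.52 [495.4 129.3 116.3]
blue_top 0.2 [517.2 134.6  76.5]
yellow_top 0.65 [504.2 191.4 117.5]
red_top 0.44 [491.9  64.1 117.3]
green_top 0.58 [ 441.4 -294.4   92. ]
orange_top 0.65 [ 445.6 -184.5   91.2]
[ 438.97928315 -293.70807539  141.64135073] [-6.12187510e-01  3.96065603e-01  1.90314079e+00 -2.24345557e-05
  8.40635510e-01 -1.80340512e+00]
```

View pics/w2.png

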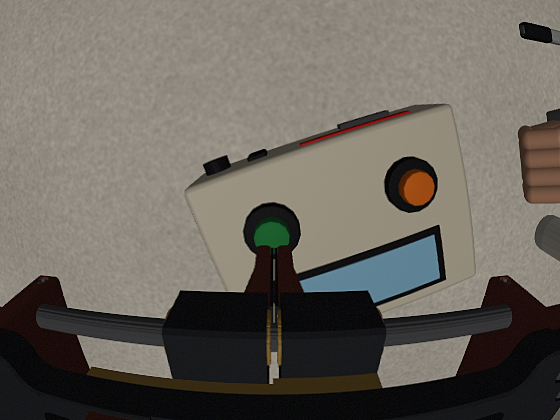

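The wrist view shows the fingertips over the green button at (272,235), with orange well away at (416,187). Pressing green.

Emit:
servo_tool(
  deltas=[
    [[0,0,15],[0,0,0]],
    [[0,0,30],[0,0,0]],
    [[0,0,40],[0,0,0]],
    [[0,0,43],[0,0,0]],
    [[0,0,43],[0,0,0]],
  ],
)

```text
t: 8.73
ee_pos: [438.1, -293.2, 97.2]
orientation: [-0.593, -3.084, -0.001]
ft_force: [0.8, 0.2, -0.8]
width: 0.4
grasp_force: 0.0
```

Emit:
servo_tool(
  deltas=[
    [[0,0,2],[0,0,0]],
    [[0,0,4],[0,0,0]],
    [[0,0,6],[0,0,0]],
    [[0,0,8],[0,0,0]],
    [[0,0,8],[0,0,0]],
  ],
)

```text
t: 9.15
ee_pos: [438.8, -293.7, 89.9]
orientation: [0.593, 3.084, -0.001]
ft_force: [0.3, -0.8, 2.6]
width: 0.6
grasp_force: 1.4
```

Emit:
servo_tool(
  deltas=[
    [[0,0,1],[0,0,0]],
    [[0,0,2],[0,0,0]],
    [[0,0,3],[0,0,0]],
    [[0,0,3],[0,0,0]],
    [[0,0,3],[0,0,0]],
  ],
)

```text
t: 9.57
ee_pos: [438.9, -293.7, 86.9]
orientation: [0.593, 3.084, -0.001]
ft_force: [1.8, -1.5, 5.2]
width: 0.7
grasp_force: 2.2
```

Emit:
servo_tool(
  deltas=[
    [[0,0,0.7],[0,0,0]],
    [[0,0,0.7],[0,0,0]],
    [[0,0,0.7],[0,0,0]],
    [[0,0,0.7],[0,0,0]],
    [[0,0,0.7],[0,0,0]],
  ],
)

```text
t: 9.98
ee_pos: [438.8, -293.7, 86.3]
orientation: [0.593, 3.084, -0.001]
ft_force: [0.9, -0.3, 5.5]
width: 0.3
grasp_force: 3.2
```

Emit:
servo_tool(
  deltas=[
    [[0,0,-3],[0,0,0]],
    [[0,0,-8],[0,0,0]],
    [[0,0,-20],[0,0,0]],
    [[0,0,-45],[0,0,0]],
    [[0,0,-70],[0,0,0]],
  ],
)

```text
t: 10.4
ee_pos: [436.7, -292.3, 155.5]
orientation: [-0.592, -3.081, -0.003]
ft_force: [0.0, -0.3, 0.2]
width: 0.3
grasp_force: 0.0
```

Emit:
servo_tool(
  deltas=[
    [[0,0,-30],[0,0,0]],
    [[0,0,-60],[0,0,0]],
    [[0,0,-80],[0,0,0]],
    [[0,0,-80],[0,0,0]],
    [[0,0,-80],[0,0,0]],
  ],
)

```text
t: 10.82
ee_pos: [438.2, -293.3, 236.5]
orientation: [0.593, 3.084, -0.001]
ft_force: [-0.3, 0.3, 0.7]
width: 0.3
grasp_force: 0.0
```

```bash
python3 - <<'E'
from h import *
for n in("scene","top"):
  im=get_image(n)
  for q in ("blue_top","yellow_top","red_top","green_top","gel","forearm","hammer","handset"):
    for r in finder.silhouettes(q,im)[:1]:
        p=pts(im,r["mask"])
        if len(p): print(n,q,round(r["score"],2),np.median(p,0).round(1))
print(ctrl.get_obs()["ee_pos"])
E
```

```text
scene blue_top 0.45 [495.5 128.  117.2]
scene yellow_top 0.54 [615.2  22.5  82.2]
scene red_top 0.55 [490.4  63.4 117.4]
scene green_top 0.6 [ 439.7 -295.5   91. ]
scene gel 0.66 [503.9 192.2 117.3]
scene forearm 0.7 [517.3 136.6  76.4]
scene hammer 0.75 [376.8 137.8  15.3]
scene handset 0.77 [630.9 192.   22.6]
top blue_top 0.48 [492.  129.1 107.2]
top yellow_top 0.61 [500.5 193.2 118.1]
top red_top 0.63 [486.9  64.8 117.9]
top green_top 0.54 [500.6 193.8 117.9]
top gel 0.96 [592.1  21.5  89.7]
top forearm 0.76 [489.4 130.2  84. ]
top hammer 0.75 [375.9 152.4  16.4]
top handset 0.6 [623.4 190.8  23.8]
[ 438.43312109 -293.47872429  236.03224657]
```

Everything is where it started, the caps are up, and the arm is clear. Handing in.

```bash
python3 -c "from h import *; print(close_job())"
```

```text
the job is handed in; nothing more can be done
None
```

I held the blue cap down about 4 mm for over a second and let it go, then pressed the green button in about 6 mm. I withdrew clear; the final camera check showed nothing had moved, and the job is handed in (no verdict was returned).

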